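Post the returned tins into the take-back box

TASK

Post the two wide, flat returned tins into the clear take-back box, one at a time: slide each along the shelf to the box and push it right through the sprung flap until it drops inside and the flap has shut behind it before you send the next. Do not push any tin off the shelf, and leave all the other goods standing where they are.

Things in the scene. Friction and masses are not known exactly. Their poses are not given: they have to be found in the camera images.
- flat_tin1: closed round brushed-aluminium tin, wide and flat: 90 mm diameter, 30 mm high, full (150 to 310 g), too wide for the gripper. Origin at the centre of its underside, z up. One of the two returned tins to post; it stands on the shelf top among the other goods, in any of four places; friction on the shelf about 0.6 (0.5 to 0.7)
- flat_tin2: the other wide flat tin, same kind and size as flat_tin1 (90 mm diameter, 30 mm high); origin at the centre of its underside
- shelf: low shelf unit of white-painted MDF, fixed on the counter: 400 mm (its x) by 800 mm (its y), flat smooth top 150 mm above the counter with no rim. Origin on the counter under its centre. The take-back box stands against its +y end edge (its y = +400 mm); the risers stand at its -y end
- box: take-back box, fixed, 4 mm clear walls and lid, white base, 168 mm (x) by 240 mm (y) by 213 mm high, its lid 63 mm (dark hinge strip 66) above the shelf top. Origin on the counter under its centre. Its -y face has the mouth and butts against the shelf's +y end, at varying places; things go in along its +y. Inside, a smooth 45 degree slide 45 mm long starts at the shelf edge, then a drop
- mouth (a point): middle of the mouth's lower edge, level with the shelf top, in the plane of the box's front face, 1 mm beyond the shelf's end edge; axes as the box (+y goes in, x across). The mouth is 112 mm wide (56 mm each side) and 55 mm high, with an aluminium lintel above and cheeks beside it; the front wall is 4 mm thick
- flap (a joint): angle of the aluminium flap that closes the mouth from inside: a 118 mm wide, 3 mm plate, hinged along the box's x 53 mm above the shelf top, 6 mm inside the front face, reaching 5 mm below shelf-top level. 0 = hanging shut; grows as it swings inward and up, to 1.45 rad; cannot swing outward. A light spring shuts it: under 0.5 N at its lower edge holds it open (about 1 rad over a flat tin)
- tall_tin1: closed upright round brushed-aluminium tin, 56 mm diameter, 64 mm high; origin at the centre of its underside, z up. Stays on display. On the shelf top
- tall_tin2: closed upright round brushed-aluminium tin, 56 mm diameter, 64 mm high; origin at the centre of its underside, z up. Stays on display. On the shelf top
- tall_tin3: closed upright round brushed-aluminium tin, 56 mm diameter, 64 mm high; origin at the centre of its underside, z up. Stays on display. On the lower riser's deck
- jar: short glass jar with a black screw cap, 58 mm diameter, 62 mm high, standing on the shelf top; origin at the centre of its underside. Stays on display
- carton: square gift carton, 58 x 58 x 62 mm high (60 mm square at its lid), standing on the shelf top; origin at the centre of its underside. Stays on display
- pot: small white ceramic pot with wooden lid, 53 mm diameter, 45 mm high, on the top riser; origin at the centre of its underside. Stays on display
- dropper: small amber glass bottle with a black dropper cap, 34 mm diameter, 62 mm high, standing on the shelf top near its robot-side edge; origin at the centre of its underside. Stays on display
- risers: two stacked clear plastic risers, fixed, at the shelf's -y end: the lower 300 mm (x) by 125 mm (y) by 60 mm high; the top one 180 by 60 mm, its deck 110 mm above the shelf, on the lower one's -y half, with a spring clip holding a blank card on its +y edge (up to 155 mm above the shelf). Origin on the shelf top under the middle of the lower riser
Mind the look-alikes: they are no part of the job. What is shaped like the pot but blue is not meant.

How it is judged:
On the way:
1. one flat tin (either) has gone in through the flap and the flap has shut behind it, the other flat tin still outside (((x of flat_tin1 in the frame of box between -0.084 and 0.084 m and y of flat_tin1 in the frame of box between -0.12 and 0.12 m and height (world z) of flat_tin1 below 0.125 m) or (x of flat_tin2 in the frame of box between -0.084 and 0.084 m and y of flat_tin2 in the frame of box between -0.12 and 0.12 m and height (world z) of flat_tin2 below 0.125 m)) and not ((x of flat_tin1 in the frame of box between -0.084 and 0.084 m and y of flat_tin1 in the frame of box between -0.12 and 0.12 m and height (world z) of flat_tin1 below 0.125 m) and (x of flat_tin2 in the frame of box between -0.084 and 0.084 m and y of flat_tin2 in the frame of box between -0.12 and 0.12 m and height (world z) of flat_tin2 below 0.125 m)) and value of joint flap below 0.06 rad), for 0.2 s.
At the end, for the whole second after the job is handed in: Both flat tins lie at rest (under 20 mm/s) in the box: centre of underside within its walls and below 125 mm above the counter; flap shut (under 0.06 rad); tall tins, jar, carton, pot and dropper bottle within 20 mm of where they stood and upright (within 0.15 rad) (x of flat_tin1 in the frame of box between -0.084 and 0.084 m and y of flat_tin1 in the frame of box between -0.12 and 0.12 m and height (world z) of each of flat_tin1, flat_tin2 below 0.125 m and x of flat_tin2 in the frame of box between -0.084 and 0.084 m and y of flat_tin2 in the frame of box between -0.12 and 0.12 m and value of joint flap below 0.06 rad and linear speed of each of flat_tin1, flat_tin2 below 0.02 m/s and distance of each of tall_tin1, tall_tin2, tall_tin3, jar, carton, pot, dropper from where it was at the start of the episode below 0.02 m and angle between each of tall_tin1, tall_tin2, tall_tin3, jar, carton, pot, dropper's own z axis and vertical below 0.15 rad); the robot touches nothing.
It fails at once if another piece of goods (tall tins, jar, carton, pot, dropper bottle) is shifted by more than 20 mm or tipped (distance of any of tall_tin1, tall_tin2, tall_tin3, jar, carton, pot, dropper from where it was at the start of the episode above 0.02 m or angle between any of tall_tin1, tall_tin2, tall_tin3, jar, carton, pot, dropper's own z axis and vertical above 0.35 rad).
It fails at once if a flat tin falls off the shelf outside the box ((height (world z) of flat_tin1 below 0.1 m and not (x of flat_tin1 in the frame of box between -0.084 and 0.084 m and y of flat_tin1 in the frame of box between -0.12 and 0.12 m and height (world z) of flat_tin1 below 0.125 m)) or (height (world z) of flat_tin2 below 0.1 m and not (x of flat_tin2 in the frame of box between -0.084 and 0.084 m and y of flat_tin2 in the frame of box between -0.12 and 0.12 m and height (world z) of flat_tin2 below 0.125 m))).
It also fails if it takes over 72 s, if anything falls off the work surface, if the arm or the gripper's body presses on something with over 40 N, if the wrist force passes 120 N, or if a joint passes its speed limit or range.

ROBOT

A 6-joint arm with a two-finger parallel gripper is mounted at the origin on the work surface. World frame = base frame: x ahead of the robot, y to its left, z up, the work surface at z = 0. Lengths are in m, angles in rad, forces in N, time in s.
With the tool pointing down it reaches from about 0.3 to 0.875 m from the base axis. Payload 6.4 kg.
Tool frame: the origin (TCP) lies between the finger pads; the fingertips stand 19 mm ahead of it and the grasp point (between the pads) is the TCP (ctrl.tips_ahead is the z of the fingertips in the tool frame, in m); z points along the fingers, y is the line along which they close (so a half turn about z gives the same grasp; the last joint's range is limited). The gripper opens to 85 mm and grips with 20 to 120 N. Pads are 22 mm wide; open, the fingers measure 114 mm over their backs; the gripper's body (76 mm by 85 mm) begins 54 mm behind the grasp point. The pads swing forward as they close: fully open they stand 13 mm farther back than shut.
Start: joints at [1.011, 0.181, 1.607, -0, 1.354, -0.206], TCP at [0.199, 0.539, 0.25] pointing down, gripper open.
Joint ranges: [-2.99, 2.99], [-0.89, 2.07], [0.3, 2.58], [-1.14, 4.28], [0, 2.63], [-3.12, 3.12]. Speed limits (rad/s): [2.57, 2.57, 3.01, 3.14, 3.14, 3.14].

INTERFACE

Orientations are given as a unit quaternion [w, x, y, z].
In Python, from bench import readout, vision, ctrl gives the robot as it stands.
- The arm moves only by the tool play_rows, never from a script. Its arguments are lists of equal length, an entry for each row: "xyz": the shift along the tool's x, y, z in mm, a list of three; "rot": the turn, a rotation vector about the tool's x, y, z in rad, a list of three; "grip": the opening, from 0 (shut) to 1 (fully open). In form: {"xyz": [[x, y, z], ...], "rot": [[rx, ry, rz], ...], "grip": [grip, ...]}. A call has exactly 10 rows; each row is the pose to reach, as a shift and turn from the pose commanded when the call began, along the tool's axes at that moment; what a row does not reach only later rows make up. A row lasts 1/8 s, in which the tool goes at most 62.5 mm and 10.7 degrees, less where a joint would pass 70% of its speed; a pose out of reach is approached as far as the arm can. A call with a gripper value outside its range is refused whole. The fingers move at their own pace and stop on an object; the grip force is fixed at half the most. Time passes only in rows, so rows that repeat a pose let the fingers close, or fill a call up. It gives the time, the measured TCP pose, the force, the opening and the grip force at its end, in the units of the state.
- readout.get_obs(): the state, without advancing time (a new reading comes with each control period).
- vision.camera(name): name is "scene" or "top" or "wrist"; returns a dict with "color" (420x560x3 uint8, red, green, blue), "depth" (420x560 float32, m along the optical axis (not along the pixel's ray), 0 where there is no reading), "camera_matrix" (3x3 intrinsics, pixels), "extrinsics" (4x4, takes a point from camera to world coordinates); the wrist camera has in their place "hand_eye" (4x4, takes a point from camera to tool coordinates, whose origin is the TCP and whose axes are the flange's). Camera axes: x right, y down, z forward; pixel columns grow to the right and rows downward; lengths in m; the calibration is good to about 2 mm. A picture is of the moment at which its call begins: read the wrist's pose just before it.
- ctrl.hand_in(): hands the job in; it is judged then, once.
The state is a dict: "time_s": time; "q": joint angles; "dq": joint speeds; "joint_efforts": joint torques, N m; "eef_pos": TCP position; "eef_rot": TCP orientation; "wrist_force": force on the tool from outside, world axes, zero at the start; "torque": the same for the moment, N m; "opening": opening from 0.0 (shut) to 1.0 (fully open); "grasp_force": force on a finger pad.
Only numpy, scipy, OpenCV 4.12 (cv2) and the standard library are available. Lean on these libraries where they do the work, as an engineer would, in place of code of your own. Each camera call takes 0.05 s, during which the arm holds its last target. There are 200 camera calls.

## Working session

There is one attempt and no reset: what is moved stays moved. The work goes in short steps, Python scripts to look and compute and a tool call to move; the robot and the scene stay as the last step left them, time stands still between calls to the robot, and variables do not carry over. Pictures are saved under pics/ and viewed, at most 10 in all, crops included, and the job is handed in when it is done.

Besides the shell and the picture viewer there is one more tool, called after ">>>" by a JSON object that holds its "method" and its "body". play_rows: Moves the arm, as the interface text tells. Its arguments: {"type":"object","properties":{"xyz":{"type":"array","items":{"type":"array","items":{"type":"number"}}},"rot":{"type":"array","items":{"type":"array","items":{"type":"number"}}},"grip":{"type":"array","items":{"type":"number"}}},"required":["xyz","rot","grip"]}

```bash
mkdir -p pics; ls
python3 - <<'E'
from bench import readout, vision, ctrl
import cv2,numpy as np
o=readout.get_obs();print(o['time_s'],o['eef_pos'],o['eef_rot'],o['opening'],ctrl.tips_ahead)
for n in ('top','scene'):
    c=vision.camera(n);np.savez(f'{n}.npz',**c);print(n,c['camera_matrix'].tolist(),np.round(c['extrinsics'],3).tolist())
    cv2.imwrite(f'pics/{n}0.png',cv2.resize(c['color'][:,:,::-1],(800,600)))
E
```

```text
pics
0.0 [0.19892379 0.53895687 0.24939141] [-3.15229150e-04  1.75958179e-01  9.84397266e-01 -8.01883745e-04] 0.9982965200273408 0.019
top [[473.4348290054068, 0.0, 276.5624512170858], [0.0, 473.4348290054068, 213.97835802854934], [0.0, 0.0, 1.0]] [[-0.009, -0.982, 0.191, 0.246], [-1.0, 0.011, 0.011, -0.096], [-0.013, -0.191, -0.982, 1.489], [0.0, 0.0, 0.0, 1.0]]
scene [[388.08985860327607, 0.0, 280.0323724031295], [0.0, 388.08985860327607, 207.02351671249127], [0.0, 0.0, 1.0]] [[0.812, 0.392, -0.432, 1.037], [0.583, -0.553, 0.595, -0.825], [-0.006, -0.735, -0.678, 1.021], [0.0, 0.0, 0.0, 1.0]]
```

View pics/top0.png

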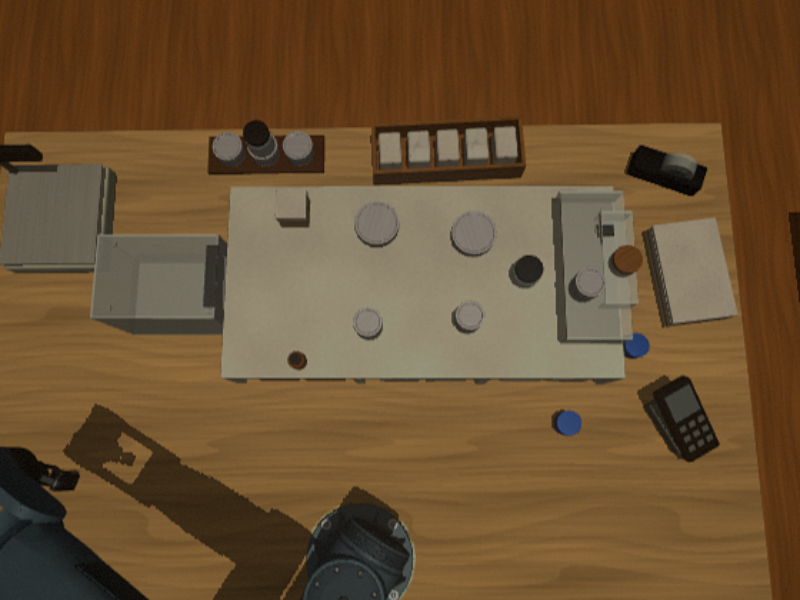

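View pics/scene0.png

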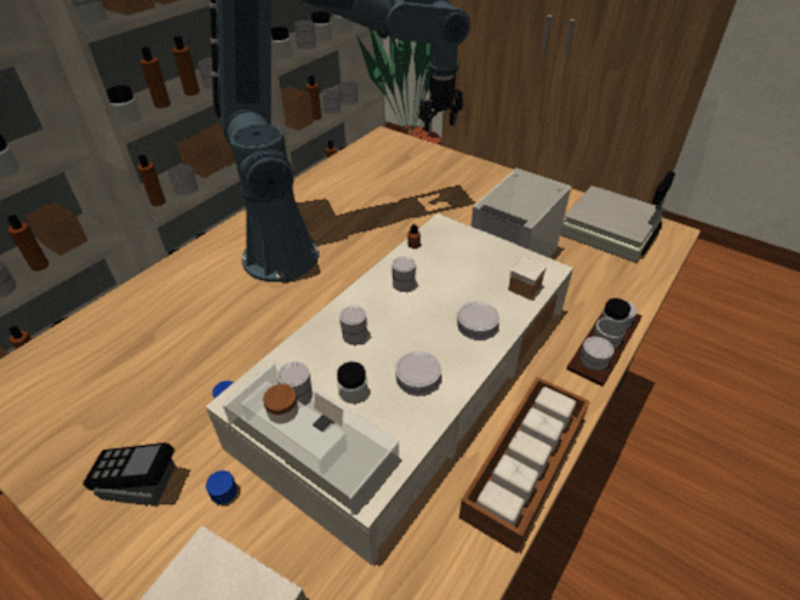

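The top view shows the two flat tins, the only wide low discs on the shelf, at (377,223) and (473,233). The tall tins are at (368,323) and (469,317), the jar at (528,269), the carton at (292,207) and the dropper at (297,360). The box is at the left with its dark hinge strip at x≈213, y 245–308. The scene view agrees. The tall-tin look-alikes on the tray (228,147), (298,147) are smaller and off the shelf.

```bash
cat > h.py <<'E'
import numpy as np,cv2
def world(c,T=None):
    K=c['camera_matrix'];T=c['extrinsics'] if T is None else T;d=c['depth']
    v,u=np.mgrid[:d.shape[0],:d.shape[1]]
    P=np.dstack([(u-K[0,2])*d/K[0,0],(v-K[1,2])*d/K[1,1],d])
    return P@T[:3,:3].T+T[:3,3]
def ray(c,uv,z,T=None):
    K=c['camera_matrix'];T=c['extrinsics'] if T is None else T
    r=T[:3,:3]@np.array([(uv[0]-K[0,2])/K[0,0],(uv[1]-K[1,2])/K[1,1],1]);o=T[:3,3]
    return o+r*(z-o[2])/r[2]
E
python3 - <<'E'
from h import *
c=dict(np.load('top.npz'));W=world(c);z=W[...,2]
s=(abs(z-.15)<.008).astype(np.uint8);s=cv2.morphologyEx(s,cv2.MORPH_OPEN,np.ones((5,5)))
n,l,st,_=cv2.connectedComponentsWithStats(s);k=1+st[1:,4].argmax();P=W[l==k]
R=cv2.minAreaRect(P[:,:2].astype(np.float32));print('shelf',R,cv2.boxPoints(R).round(4).tolist(),np.median(P[:,2]))
m=((z>.166)&(z<.30)).astype(np.uint8)
n,l,st,_=cv2.connectedComponentsWithStats(m)
for i in range(1,n):
    if st[i,4]<40: continue
    Q=W[l==i]; zt=np.percentile(Q[:,2],90);T=Q[Q[:,2]>zt-.012]
    print(st[i,:2]+st[i,2:4]/2,st[i,4],'z',zt.round(3),'c',(T.min(0)+T.max(0))[:2].round(4)/2,'ext',np.ptp(T,axis=0)[:2].round(3))
# hinge strip: dark pixels in box region
g=c['color'].max(2);H=(g<75)&(np.arange(560)[None]>135)&(np.arange(560)[None]<165)&(np.arange(420)[:,None]>160)&(np.arange(420)[:,None]<225)
v,u=np.nonzero(H);print('strip px',u.min(),u.max(),v.min(),v.max(),cv2.minAreaRect(np.c_[u,v].astype(np.float32)),np.median(z[H]))
for uv in [((u.min()+u.max())/2,(v.min()+v.max())/2)]: print(ray(c,uv,.216))
im=cv2.resize(c['color'][140:240,50:210,::-1],(800,500),interpolation=cv2.INTER_CUBIC);im=cv2.convertScaleAbs(im,alpha=1.4)
cv2.imwrite('pics/box.png',im)
E
```

```text
shelf ((0.5630344152450562, -0.13017159700393677), (0.8086789846420288, 0.4005195200443268), 89.2090835571289) [[0.3571999967098236, -0.5317000150680542], [0.7577000260353088, -0.5371999740600586], [0.7688999772071838, 0.27140000462532043], [0.3684000074863434, 0.2768999934196472]] 0.15098753666384035
[ 13.5 106. ] 226 z 0.193 c [0.8393  0.70185] ext [0.021 0.068]
[204.5 145. ] 564 z 0.216 c [0.70525 0.12435] ext [0.064 0.061]
[418.  186.5] 4958 z 0.267 c [ 0.576  -0.4723] ext [0.181 0.121]
[263.5 156.5] 755 z 0.183 c [ 0.67395 -0.04335] ext [0.089 0.087]
[332. 163.] 770 z 0.183 c [ 0.6512  -0.24005] ext [0.09  0.089]
[110.5 195. ] 5430 z 0.218 c [0.5598 0.3877] ext [0.171 0.246]
[369.  189.5] 393 z 0.216 c [ 0.56745 -0.34095] ext [0.053 0.051]
[328.5 221.5] 366 z 0.217 c [ 0.47575 -0.2233 ] ext [0.056 0.052]
[257.5 226. ] 360 z 0.217 c [ 0.46565 -0.02775] ext [0.054 0.055]
[207.5 251.5] 127 z 0.21 c [0.39675 0.11315] ext [0.019 0.019]
[227.5 387.5] 41 z 0.269 c [0.04445 0.0467 ] ext [0.013 0.012]
strip px 136 158 165 224 ((150.4087371826172, 195.4453887939453), (19.432830810546875, 60.94483947753906), 9.090276718139648) 0.2118030842254236
[0.55250368 0.27722738 0.216     ]
```

View pics/box.png

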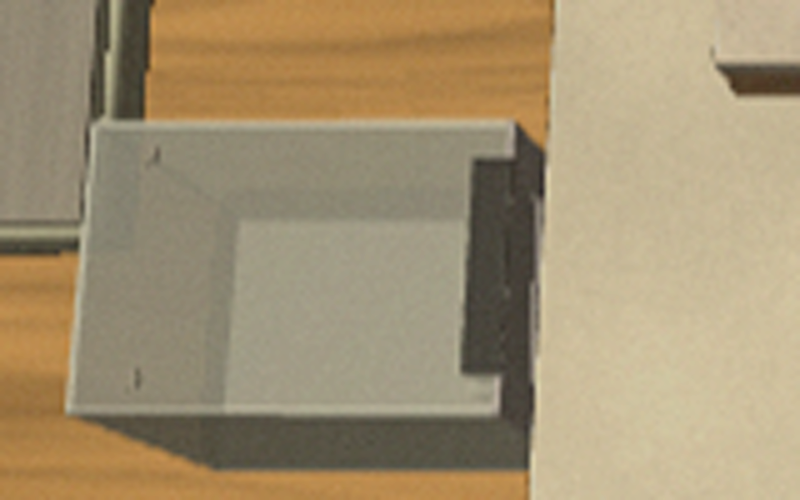

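The crop shows the lid corners at about (515,122), (498,415), (95,122) and (68,412), and the shelf end edge running from (552,100) to (532,450). The strip spans about (472..535, 155..375). I'll cast these onto their known heights.

Run:
```python
from h import *
c=dict(np.load('top.npz'))
f=lambda p,z:ray(c,(p[0]/5+50-.4,p[1]/5+140-.4),z)
L=[f(p,.213) for p in [(515,122),(498,415),(95,122),(68,412)]]
for p in L: print(p.round(4))
print('front mid',(L[0]+L[1])/2,'back mid',(L[2]+L[3])/2,'w',np.linalg.norm(L[0]-L[1]),'len',np.linalg.norm((L[0]+L[1]-L[2]-L[3])/2))
for p in [(552,100),(532,450)]: print('edge',f(p,.15).round(4))
print('strip',f((473,157),.216),f((462,374),.216))
# flat tins by ellipse on colour-independent depth mask
W=world(c);z=W[...,2];m=((z>.166)&(z<.20)).astype(np.uint8)
cs,_=cv2.findContours(m,cv2.RETR_EXTERNAL,cv2.CHAIN_APPROX_NONE)
for k in cs:
    if cv2.contourArea(k)>600 and k[:,0,0].min()>200:
        e=cv2.fitEllipse(k);print('tin',e[0],e[1],ray(c,e[0],.18).round(4))
```

```text
[0.6412 0.2662 0.213 ]
[0.4738 0.2686 0.213 ]
[0.6442 0.504  0.213 ]
[0.4781 0.5064 0.213 ]
front mid [0.55754294 0.26735942 0.213     ] back mid [0.56117611 0.50516366 0.213     ] w 0.16741710544673336 len 0.2378319837130682
edge [0.674  0.2626 0.15  ]
edge [0.4645 0.2661 0.15  ]
strip [0.62021164 0.2880589  0.216     ] [0.49642854 0.28856569 0.216     ]
tin (331.12945556640625, 162.39979553222656) (30.226428985595703, 30.68732452392578) [ 0.6498 -0.2393  0.18  ]
tin (263.2430114746094, 155.67811584472656) (30.07521629333496, 30.30157470703125) [ 0.6724 -0.0441  0.18  ]
```

```bash
cat >> h.py <<'E'
from scipy.spatial.transform import Rotation as Rn
def go(pos,ang,tilt=0):
    """shift mm / rotvec in tool axes from the current pose to pos with tool x at world angle ang (deg)"""
    from bench import readout
    o=readout.get_obs();q=o['eef_rot'];R=Rn.from_quat([q[1],q[2],q[3],q[0]])
    a=np.radians(ang);x=np.array([np.cos(a),np.sin(a),0]);z=np.array([0,0,-1.]);T=Rn.from_matrix(np.c_[x,np.cross(z,x),z])
    print('t',round(o['time_s'],2),'pos',np.round(o['eef_pos'],4),'F',np.round(o['wrist_force'],1),
      'shift',(R.inv().apply(np.array(pos)-o['eef_pos'])*1000).round(1),'rot',(R.inv()*T).as_rotvec().round(3))
E
python3 -c "
from h import *
go([.721,-.098,.28],131.4)"
```

```text
t 0.1 pos [0.1989 0.539  0.2495] F [ 0.7  0.8 -0.6] shift [-710.4 -416.7  -30.1] rot [-0.002  0.     0.494]
```

>>> {"method": "play_rows", "body": {"xyz": [[-30,-18,-30],[-80,-47,-35],[-130,-76,-35],[-180,-106,-35],[-230,-135,-35],[-280,-164,-35],[-330,-194,-35],[-380,-223,-35],[-430,-252,-35],[-480,-282,-35]], "rot": [[0,0,0.05],[0,0,0.1],[0,0,0.15],[0,0,0.2],[0,0,0.25],[0,0,0.3],[0,0,0.35],[0,0,0.4],[0,0,0.45],[0,0,0.494]], "grip": [0.4,0.4,0.4,0.4,0.4,0.4,0.4,0.4,0.4,0.4]}}

```text
time_s: 1.35
eef_pos: [0.5526, 0.1069, 0.2849]
eef_rot: [-0.0, 0.412, 0.911, -0.0]
wrist_force: [-0.3, 0.8, -0.0]
opening: 0.403
grasp_force: 0.0
```

```bash
python3 -c "
from h import *
go([.721,-.098,.28],131.4)
from bench import readout;o=readout.get_obs();print(o['opening'],o['q'])"
```

```text
t 1.35 pos [0.5526 0.1069 0.2849] F [-0.3  0.8 -0. ] shift [-265.1   -8.8    4.8] rot [-0.    -0.    -0.001]
0.4027367530264902 [-1.98136978e-02  1.26151127e-01  1.59837646e+00  1.90055562e-04
  1.41751943e+00 -7.41155373e-01]
```

>>> {"method": "play_rows", "body": {"xyz": [[-45,-2,0],[-95,-4,0],[-145,-6,0],[-195,-8,0],[-240,-9,0],[-265,-9,0],[-265,-9,30],[-265,-9,65],[-265,-9,95],[-265,-9,108]], "rot": [[0,0,0],[0,0,0],[0,0,0],[0,0,0],[0,0,0],[0,0,0],[0,0,0],[0,0,0],[0,0,0],[0,0,0]], "grip": [0.4,0.4,0.4,0.4,0.4,0.4,0.4,0.4,0.4,0.4]}}

```text
time_s: 2.6
eef_pos: [0.7189, -0.0957, 0.174]
eef_rot: [-0.002, 0.411, 0.911, -0.0]
wrist_force: [0.3, 0.3, -0.4]
opening: 0.397
grasp_force: 0.0
```

```bash
python3 -c "
from h import *
from bench import vision
c=vision.camera('top');cv2.imwrite('pics/a1.png',cv2.resize(c['color'][100:270,120:400,::-1],(800,486)))
go([.555+.662*.0527,.09-.75*.0527,.176],131.4)"
```

```text
t 2.65 pos [ 0.7188 -0.0957  0.1733] F [-1.4  0.3 -1.8] shift [194.8   0.   -1.8] rot [-0.003 -0.005  0.   ]
```

View pics/a1.png

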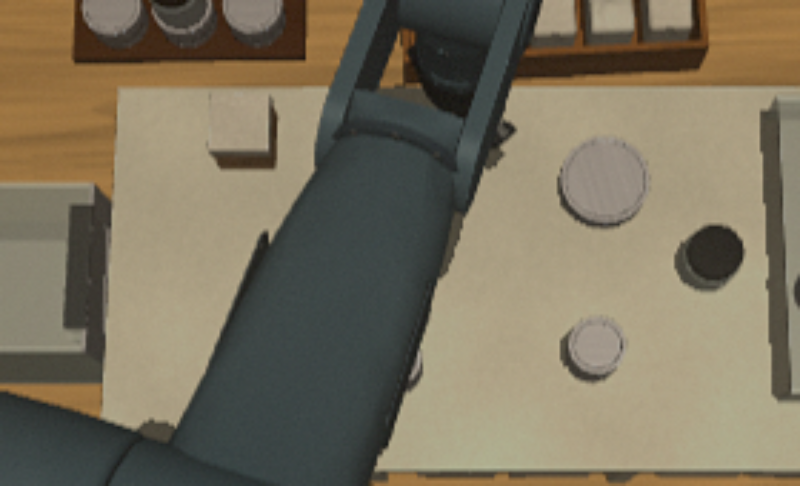

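The arm covers tin 1 in this view, but the pose is right behind it and the forces are near zero. I'll push it diagonally to the mouth line.

>>> {"method": "play_rows", "body": {"xyz": [[12,0,-2],[30,0,-2],[51,0,-2],[73,0,-2],[95,0,-2],[117,0,-2],[139,0,-2],[160,0,-2],[180,0,-2],[195,0,-2]], "rot": [[0,0,0],[0,0,0],[0,0,0],[0,0,0],[0,0,0],[0,0,0],[0,0,0],[0,0,0],[0,0,0],[0,0,0]], "grip": [0.4,0.4,0.4,0.4,0.4,0.4,0.4,0.4,0.4,0.4]}}

```text
time_s: 3.9
eef_pos: [0.5909, 0.051, 0.1801]
eef_rot: [0.001, 0.411, 0.912, 0.0]
wrist_force: [1.2, -1.4, 2.0]
opening: 0.396
grasp_force: 0.8
```

```bash
cat >> h.py <<'E'
def wristT(c):
    from bench import readout
    o=readout.get_obs();q=o['eef_rot'];T=np.eye(4);T[:3,:3]=Rn.from_quat([q[1],q[2],q[3],q[0]]).as_matrix();T[:3,3]=o['eef_pos'];return T@c['hand_eye']
E
python3 -c "
from h import *
from bench import vision
c=vision.camera('wrist');cv2.imwrite('pics/a2.png',c['color'][:,:,::-1])
T=wristT(c);W=world(c,T);z=W[...,2];m=((z>.172)&(z<.188)&(c['depth']>0));P=W[m];print(len(P),np.percentile(P,[1,99],axis=0).round(4))
go([.5,0,.176],90.9)"
```

```text
48903 [[0.5122 0.0466 0.174 ]
 [0.6734 0.1353 0.1862]]
t 3.95 pos [0.5897 0.0524 0.1796] F [-0.8  0.7  0.4] shift [  20.2 -101.9    3.6] rot [-0.    -0.001  0.708]
```

View pics/a2.png

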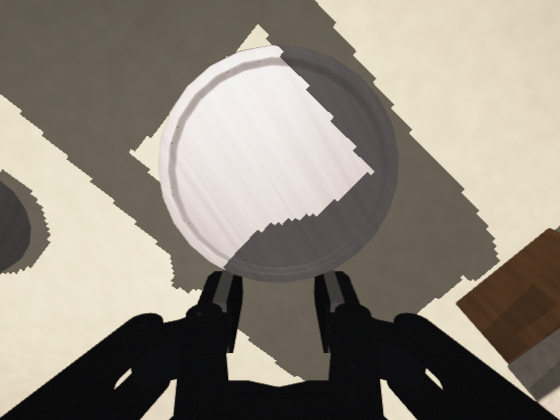

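Tin 1 is cradled, its centre at about pixel (279,163) and the carton well clear at lower right.

```bash
python3 -c "
from h import *
from bench import vision
c=vision.camera('wrist');print(ray(c,(279,163),.18,wristT(c)))
go([.5565,.01,.176],90.8)"
```

```text
[0.55126303 0.09607721 0.18      ]
t 4.0 pos [0.5902 0.0516 0.1794] F [0.6 0.2 0.6] shift [ -8.8 -52.8   3.4] rot [-0.001 -0.001  0.71 ]
```

>>> {"method": "play_rows", "body": {"xyz": [[-15,0,0],[-35,0,0],[-45,-8,2],[-40,-20,3],[-32,-32,3],[-20,-44,3],[-10,-54,3],[-9,-54,3],[-9,-54,3],[-9,-54,3]], "rot": [[0,0,0],[0,0,0.1],[0,0,0.25],[0,0,0.4],[0,0,0.55],[0,0,0.7],[0,0,0.71],[0,0,0.71],[0,0,0.71],[0,0,0.71]], "grip": [0.4,0.4,0.4,0.4,0.4,0.4,0.4,0.4,0.4,0.4]}}

```text
time_s: 5.25
eef_pos: [0.5574, 0.0075, 0.1764]
eef_rot: [0.0, 0.702, 0.712, 0.0]
wrist_force: [0.5, 0.3, -0.1]
opening: 0.398
grasp_force: 0.0
```

```bash
python3 -c "
from h import *
from bench import vision
c=vision.camera('wrist');T=wristT(c);W=world(c,T);z=W[...,2];m=((z>.17)&(z<.19)&(c['depth']>0)&(abs(W[...,0]-.555)<.06)&(abs(W[...,1]-.09)<.065)).astype(np.uint8)
k=max(cv2.findContours(m,0,1)[0],key=cv2.contourArea);print(cv2.minEnclosingCircle(np.array([W[p[0][1],p[0][0],:2] for p in k],np.float32)))
go([.5575,.252,.176],90.8)"
```

```text
((0.5535944700241089, 0.09309222549200058), 0.04515841230750084)
t 5.3 pos [0.5573 0.0076 0.1763] F [0.1 0.1 0.1] shift [244.4   3.6   0.3] rot [ 0.  0. -0.]
```

>>> {"method": "play_rows", "body": {"xyz": [[10,-3,0],[24,-3,0],[40,-3,0],[56,-2,0],[74,-1.5,0],[93,-1,0],[112,0,0],[131,0.5,0],[150,1,0],[165,1.5,0]], "rot": [[0,0,0.01],[0,0,0.02],[0,0,0.03],[0,0,0.03],[0,0,0.03],[0,0,0.03],[0,0,0.03],[0,0,0.03],[0,0,0.03],[0,0,0.03]], "grip": [0.4,0.4,0.4,0.4,0.4,0.4,0.4,0.4,0.4,0.4]}}

```text
time_s: 6.55
eef_pos: [0.5561, 0.1739, 0.1763]
eef_rot: [0.0, 0.713, 0.701, -0.0]
wrist_force: [-0.5, -1.4, 0.1]
opening: 0.396
grasp_force: 0.6
```

```bash
python3 -c "
from h import *
from bench import vision
c=vision.camera('wrist');cv2.imwrite('pics/a3.png',c['color'][:,:,::-1])
go([.5575,.252,.176],89.1)"
```

```text
t 6.6 pos [0.556  0.1754 0.1764] F [-0.6  0.3  0.2] shift [76.6  0.3  0.4] rot [ 0.    -0.001 -0.   ]
```

View pics/a3.png

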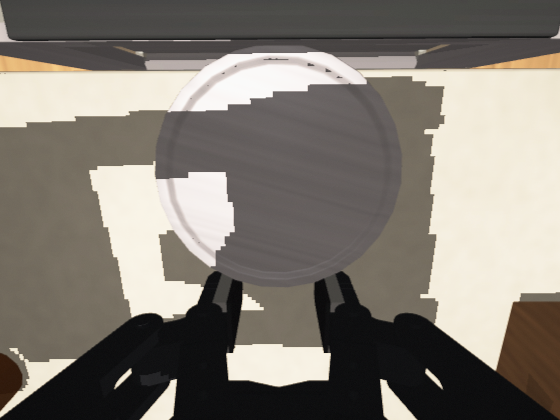

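The tin sits centred on the mouth: tin centre column 279, mouth spanning about 140 to 420. I'll push it through.

>>> {"method": "play_rows", "body": {"xyz": [[10,0,0],[20,0,0],[30,0,0],[42,0,0],[54,0,0],[66,0,0],[76,0,0],[76,0,0],[76,0,0],[40,0,0]], "rot": [[0,0,0],[0,0,0],[0,0,0],[0,0,0],[0,0,0],[0,0,0],[0,0,0],[0,0,0],[0,0,0],[0,0,0]], "grip": [0.4,0.4,0.4,0.4,0.4,0.4,0.4,0.4,0.4,0.4]}}

```text
time_s: 7.85
eef_pos: [0.5567, 0.2135, 0.1763]
eef_rot: [-0.0, 0.712, 0.702, 0.0]
wrist_force: [0.4, -0.6, 0.3]
opening: 0.399
grasp_force: 0.0
```

```bash
python3 -c "
from h import *
from bench import vision
c=vision.camera('wrist');cv2.imwrite('pics/a4.png',c['color'][:,:,::-1])
go([.5575,.252,.176],89.1)"
```

```text
t 7.9 pos [0.5568 0.2087 0.176 ] F [ 1.9 -1.1 -0.1] shift [43.3 -0.1 -0.1] rot [-0.001  0.003 -0.001]
```

View pics/a4.png

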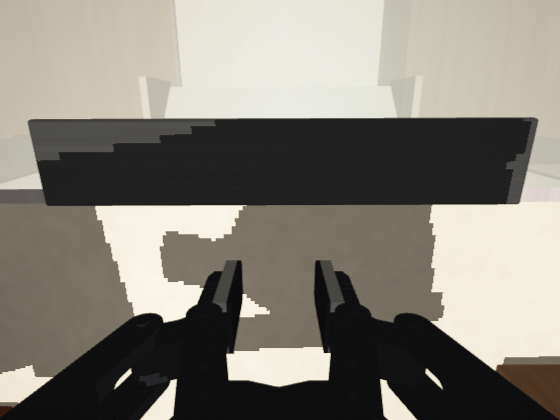

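The tin is off the shelf, hidden behind the strip or fallen. I'll back away, lift, head for tin 2, and check from the top camera on the way.

```bash
python3 -c "
from h import *
go([.6756,-.3107,.28],109.6)"
```

```text
t 7.9 pos [0.5568 0.2087 0.176 ] F [ 1.9 -1.1 -0.1] shift [-517.6  127.6 -102.7] rot [-0.001  0.003 -0.359]
```

>>> {"method": "play_rows", "body": {"xyz": [[-10,0,-40],[-30,5,-90],[-75,15,-105],[-130,30,-105],[-190,45,-105],[-250,60,-105],[-310,75,-105],[-370,90,-105],[-430,105,-105],[-490,120,-105]], "rot": [[0,0,0],[0,0,0],[0,0,-0.05],[0,0,-0.1],[0,0,-0.15],[0,0,-0.2],[0,0,-0.25],[0,0,-0.3],[0,0,-0.359],[0,0,-0.359]], "grip": [0.4,0.4,0.4,0.4,0.4,0.4,0.4,0.4,0.4,0.4]}}

```text
time_s: 9.15
eef_pos: [0.6684, -0.2818, 0.2813]
eef_rot: [0.0, 0.577, 0.817, 0.0]
wrist_force: [1.1, 0.0, -0.5]
opening: 0.401
grasp_force: 0.0
```

```bash
python3 -c "
from h import *
from bench import vision
c=vision.camera('top');cv2.imwrite('pics/a5.png',cv2.resize(c['color'][140:240,50:210,::-1],(800,500),interpolation=cv2.INTER_CUBIC))
go([.6756,-.3107,.28],109.6);go([.6756,-.3107,.176],109.6)"
```

```text
t 9.2 pos [ 0.6679 -0.2903  0.2799] F [-5.6 -1.6 -0.2] shift [-21.8   0.6  -0. ] rot [-0.002  0.004 -0.007]
t 9.2 pos [ 0.6679 -0.2903  0.2799] F [-5.6 -1.6 -0.2] shift [-21.4   0.7 104. ] rot [-0.002  0.004 -0.007]
```

View pics/a5.png

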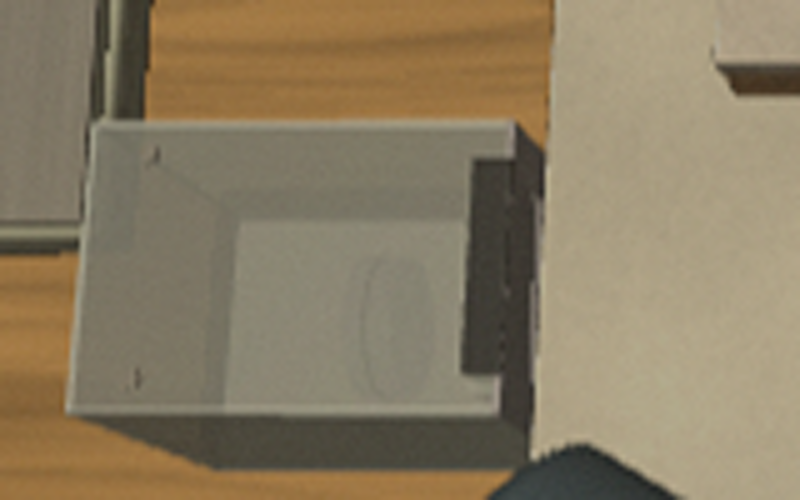

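Tin 1 is in the box, leaning on the slide, seen at about (395,330) through the lid. Next is tin 2: go down behind it.

>>> {"method": "play_rows", "body": {"xyz": [[-15,0,0],[-21,0,0],[-21,0,25],[-21,0,55],[-21,0,85],[-21,0,104],[-21,0,104],[-5,0,104],[10,0,104],[15,0,104]], "rot": [[0,0,0],[0,0,0],[0,0,0],[0,0,0],[0,0,0],[0,0,0],[0,0,0],[0,0,0],[0,0,0],[0,0,0]], "grip": [0.4,0.4,0.4,0.4,0.4,0.4,0.4,0.4,0.4,0.4]}}

```text
time_s: 10.45
eef_pos: [0.6638, -0.2639, 0.1789]
eef_rot: [0.001, 0.576, 0.817, 0.0]
wrist_force: [0.5, -1.9, 1.4]
opening: 0.402
grasp_force: 0.7
```

```bash
python3 -c "
from h import *
from bench import vision
c=vision.camera('wrist');T=wristT(c);W=world(c,T);z=W[...,2];m=((z>.17)&(z<.19)&(c['depth']>0)&(abs(W[...,0]-.65)<.065)&(abs(W[...,1]+.23)<.07)).astype(np.uint8)
k=max(cv2.findContours(m,0,1)[0],key=cv2.contourArea);print(cv2.minEnclosingCircle(np.array([W[p[0][1],p[0][0],:2] for p in k],np.float32)))
go([.5545+.335*.0527,.03-.942*.0527,.176],109.6)"
```

```text
((0.6488399505615234, -0.22336271405220032), 0.055835068225860596)
t 10.5 pos [ 0.6637 -0.2637  0.1787] F [ 0.4 -0.5  0.7] shift [260.7  -4.    2.4] rot [0.001 0.001 0.001]
```

>>> {"method": "play_rows", "body": {"xyz": [[8,0,1],[20,0,2],[35,-1,2],[52,-1,2],[70,-1,2],[88,-2,2],[106,-2,2],[124,-2,2],[142,-2,2],[158,-2,2]], "rot": [[0,0,0],[0,0,0],[0,0,0],[0,0,0],[0,0,0],[0,0,0],[0,0,0],[0,0,0],[0,0,0],[0,0,0]], "grip": [0.4,0.4,0.4,0.4,0.4,0.4,0.4,0.4,0.4,0.4]}}

```text
time_s: 11.75
eef_pos: [0.6082, -0.1158, 0.1753]
eef_rot: [-0.0, 0.576, 0.817, -0.0]
wrist_force: [0.5, -1.0, -1.1]
opening: 0.4
grasp_force: 0.3
```

>>> {"method": "play_rows", "body": {"xyz": [[14,0,0],[30,0,0],[46,-1,0],[62,-1,0],[76,-1,0],[88,-2,0],[97,-2,0],[103,-2,0],[103,-2,0],[95,-2,0]], "rot": [[0,0,0],[0,0,0],[0,0,0],[0,0,0],[0,0,0],[0,0,0],[0,0,0],[0,0,0],[0,0,0],[0,0,0]], "grip": [0.4,0.4,0.4,0.4,0.4,0.4,0.4,0.4,0.4,0.4]}}

```text
time_s: 13.0
eef_pos: [0.5749, -0.0282, 0.1753]
eef_rot: [-0.0, 0.576, 0.817, 0.0]
wrist_force: [-0.3, -0.0, -0.2]
opening: 0.401
grasp_force: 0.0
```

```bash
python3 -c "
from h import *
from bench import vision
c=vision.camera('wrist');cv2.imwrite('pics/b1.png',c['color'][:,:,::-1]);T=wristT(c);W=world(c,T);z=W[...,2];m=((z>.17)&(z<.19)&(c['depth']>0)&(abs(W[...,0]-.555)<.065)&(abs(W[...,1]-.03)<.065)).astype(np.uint8)
k=max(cv2.findContours(m,0,1)[0],key=cv2.contourArea);print(cv2.minEnclosingCircle(np.array([W[p[0][1],p[0][0],:2] for p in k],np.float32)))
go([.554,-.05,.176],89.1)"
```

```text
((0.5541301965713501, 0.029704498127102852), 0.04520412161946297)
t 13.05 pos [ 0.5755 -0.0296  0.1754] F [ 0.8 -1.  -0.2] shift [-12.  -27.   -0.6] rot [0.    0.001 0.357]
```

View pics/b1.png

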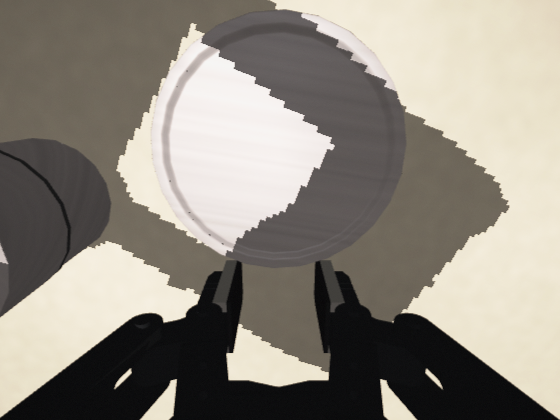

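Tin 2 stands on the mouth line at (0.554, 0.030), with the tall tin clear at left (50,230). Now I'll get behind it.

>>> {"method": "play_rows", "body": {"xyz": [[-10,0,0],[-22,0,0],[-24,-8,0],[-22,-16,0],[-17,-24,0],[-13,-27,0],[-12,-27,0],[-12,-27,0],[-12,-27,0],[-12,-27,0]], "rot": [[0,0,0],[0,0,0.08],[0,0,0.17],[0,0,0.26],[0,0,0.34],[0,0,0.357],[0,0,0.357],[0,0,0.357],[0,0,0.357],[0,0,0.357]], "grip": [0.4,0.4,0.4,0.4,0.4,0.4,0.4,0.4,0.4,0.4]}}

```text
time_s: 14.3
eef_pos: [0.5536, -0.0486, 0.1753]
eef_rot: [0.0, 0.712, 0.702, 0.0]
wrist_force: [-0.5, 0.1, -0.8]
opening: 0.401
grasp_force: 0.0
```

```bash
python3 -c "
from h import *
go([.5575,.252,.176],89.1)"
```

```text
t 14.3 pos [ 0.5536 -0.0486  0.1753] F [-0.5  0.1 -0.8] shift [300.6  -0.5  -0.7] rot [0.    0.    0.001]
```

>>> {"method": "play_rows", "body": {"xyz": [[10,0,0],[22,0,0],[36,0,0],[52,0,0],[70,0,0],[88,0,0],[106,0,0],[124,0,0],[141,0,0],[156,0,0]], "rot": [[0,0,0],[0,0,0],[0,0,0],[0,0,0],[0,0,0],[0,0,0],[0,0,0],[0,0,0],[0,0,0],[0,0,0]], "grip": [0.4,0.4,0.4,0.4,0.4,0.4,0.4,0.4,0.4,0.4]}}

```text
time_s: 15.55
eef_pos: [0.5558, 0.1086, 0.1753]
eef_rot: [0.0, 0.712, 0.702, -0.0]
wrist_force: [-0.8, -0.0, -0.6]
opening: 0.4
grasp_force: 0.4
```

>>> {"method": "play_rows", "body": {"xyz": [[12,0,0],[24,0,0],[36,0,0],[46,0,0],[54,0,0],[60,0,0],[64,0,0],[66,0,0],[66,0,0],[66,0,0]], "rot": [[0,0,0],[0,0,0],[0,0,0],[0,0,0],[0,0,0],[0,0,0],[0,0,0],[0,0,0],[0,0,0],[0,0,0]], "grip": [0.4,0.4,0.4,0.4,0.4,0.4,0.4,0.4,0.4,0.4]}}

```text
time_s: 16.8
eef_pos: [0.5568, 0.1734, 0.1753]
eef_rot: [-0.0, 0.712, 0.702, 0.0]
wrist_force: [-0.0, 0.4, -0.2]
opening: 0.4
grasp_force: 0.0
```

```bash
python3 -c "
from h import *
from bench import vision
c=vision.camera('wrist');cv2.imwrite('pics/b2.png',c['color'][:,:,::-1])
go([.5575,.252,.176],89.1)"
```

```text
t 16.85 pos [0.5568 0.1733 0.1753] F [-0.7  0.2 -0.5] shift [78.7 -0.5 -0.7] rot [-0. -0.  0.]
```

View pics/b2.png

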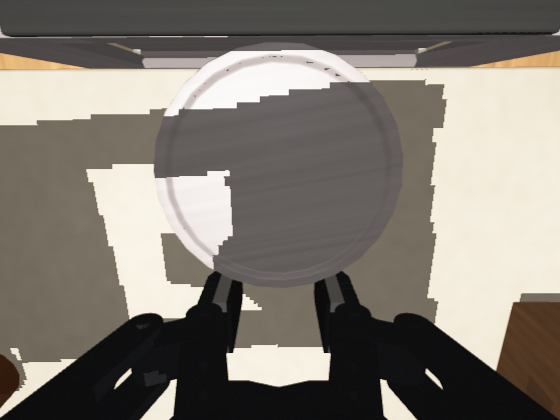

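This matches the first tin's approach: centred at column 279, with the light flap strip at rows 55–68, so the flap is shut. I'll push it through.

>>> {"method": "play_rows", "body": {"xyz": [[10,0,0],[20,0,0],[30,0,0],[42,0,0],[54,0,0],[67,0,0],[79,0,0],[79,0,0],[79,0,0],[60,0,0]], "rot": [[0,0,0],[0,0,0],[0,0,0],[0,0,0],[0,0,0],[0,0,0],[0,0,0],[0,0,0],[0,0,0],[0,0,0]], "grip": [0.4,0.4,0.4,0.4,0.4,0.4,0.4,0.4,0.4,0.4]}}

```text
time_s: 18.1
eef_pos: [0.5575, 0.2337, 0.1752]
eef_rot: [-0.0, 0.712, 0.702, 0.0]
wrist_force: [1.5, -0.5, 0.1]
opening: 0.4
grasp_force: 0.0
```

>>> {"method": "play_rows", "body": {"xyz": [[-30,0,0],[-65,0,0],[-65,0,-20],[-65,0,-50],[-65,0,-80],[-65,0,-100],[-65,0,-100],[-65,0,-100],[-65,0,-100],[-65,0,-100]], "rot": [[0,0,0],[0,0,0],[0,0,0],[0,0,0],[0,0,0],[0,0,0],[0,0,0],[0,0,0],[0,0,0],[0,0,0]], "grip": [0.4,0.4,0.4,0.4,0.4,0.4,0.4,0.4,0.4,0.4]}}

```text
time_s: 19.35
eef_pos: [0.5563, 0.1683, 0.2743]
eef_rot: [-0.001, 0.712, 0.702, -0.001]
wrist_force: [-0.7, 0.6, 0.1]
opening: 0.399
grasp_force: 0.0
```

Run:
```python
from h import *
from bench import vision
go([.5568,.12,.28],89.1)
a=dict(np.load('top.npz'));c=vision.camera('top')
# change in box region through lid, blobs in px
d=cv2.absdiff(a['color'],c['color']).max(2)[160:232,60:165];m=(d>12).astype(np.uint8)
n,l,s,_=cv2.connectedComponentsWithStats(m)
for q in s[1:]:
    if q[4]>12: print('box change',q[0]+60,q[1]+160,q[2:])
w=vision.camera('wrist');W=world(w,wristT(w));z=W[...,2];v=w['depth']>0
P=W[v&(z>.155)&(z<.20)&(abs(W[...,0]-.557)<.075)]
h,e=np.histogram(P[:,1],np.arange(.0,.42,.02));print('wrist pts z.155-.2 by y',[(round(y,2),int(k)) for y,k in zip(e,h) if k])
P=W[v&(z<.145)&(abs(W[...,0]-.557)<.075)&(W[...,1]>.27)]
h,e=np.histogram(P[:,1],np.arange(.26,.52,.02));print('below',[(round(y,2),int(k),P[(P[:,1]>=y)&(P[:,1]<y+.02),2].min().round(3),P[(P[:,1]>=y)&(P[:,1]<y+.02),2].max().round(3)) for y,k in zip(e,h) if k])
P=W[v&(z<.21)&(z>.13)&(abs(W[...,0]-.557)<.05)&(W[...,1]>.262)&(W[...,1]<.30)];print('flap area',len(P),P.min(0).round(3) if len(P) else '',P.max(0).round(3) if len(P) else '')
```

```text
t 19.35 pos [0.5563 0.1683 0.2743] F [-0.7  0.6  0.1] shift [-48.3   1.2  -5.7] rot [-0.002  0.     0.001]
box change 60 160 [ 105   72 5843]
wrist pts z.155-.2 by y [(np.float64(0.26), 600)]
below [(np.float64(0.26), 85, np.float64(0.143), np.float64(0.145))]
flap area 2874 [0.507 0.262 0.133] [0.607 0.275 0.21 ]
```

```bash
python3 -c "
from h import *
go([.199,.539,.25],159.8)"
```

```text
t 19.45 pos [0.5565 0.1684 0.2747] F [-0.5  0.2 -0.1] shift [ 365.2 -363.    25. ] rot [-1.000e-03 -0.000e+00 -1.233e+00]
```

>>> {"method": "play_rows", "body": {"xyz": [[10,-30,-20],[35,-70,-20],[70,-110,-20],[110,-150,-20],[155,-190,-20],[200,-230,-20],[245,-265,-20],[290,-300,-20],[330,-335,-10],[365,-363,25]], "rot": [[0,0,-0.05],[0,0,-0.2],[0,0,-0.35],[0,0,-0.5],[0,0,-0.65],[0,0,-0.8],[0,0,-0.95],[0,0,-1.1],[0,0,-1.2],[0,0,-1.233]], "grip": [1,1,1,1,1,1,1,1,1,1]}}

```text
time_s: 20.7
eef_pos: [0.1983, 0.5417, 0.2521]
eef_rot: [0.001, 0.174, 0.985, 0.003]
wrist_force: [-0.0, 0.2, -0.7]
opening: 1.001
grasp_force: 0.0
```

>>> {"method": "play_rows", "body": {"xyz": [[0,0,0],[0,0,0],[0,0,0],[0,0,0],[0,0,0],[0,0,0],[0,0,0],[0,0,0],[0,0,0],[0,0,0]], "rot": [[0,0,0],[0,0,0],[0,0,0],[0,0,0],[0,0,0],[0,0,0],[0,0,0],[0,0,0],[0,0,0],[0,0,0]], "grip": [1,1,1,1,1,1,1,1,1,1]}}

```text
time_s: 21.95
eef_pos: [0.1991, 0.5388, 0.2502]
eef_rot: [-0.0, 0.175, 0.984, -0.0]
wrist_force: [-0.2, 0.0, -0.3]
opening: 1.005
grasp_force: 0.0
```

Run:
```python
from h import *
from bench import vision
go([.199,.539,.25],159.8)
for n in ('top','scene'):
    a=dict(np.load(n+'.npz'));c=vision.camera(n)
    d=cv2.absdiff(cv2.blur(a['color'],(3,3)),cv2.blur(c['color'],(3,3))).max(2);m=(d>10).astype(np.uint8)
    k,l,s,_=cv2.connectedComponentsWithStats(m)
    print(n);[print(' change',q[:4],q[4],'mean d',d[l==i].mean().round(0)) for i,q in enumerate(s) if i and q[4]>15]
    if n=='scene':
        W0,W=world(a),world(c)
        # flap area in scene: points at mouth
        for nm,w in(('before',W0),('after',W)):
            M=(abs(w[...,0]-.557)<.05)&(w[...,1]>.255)&(w[...,1]<.34)&(w[...,2]>.153)&(w[...,2]<.2);P=w[M];print(nm,M.sum(),np.percentile(P[:,1],[5,50,95]).round(4))
```

```text
t 21.95 pos [0.1991 0.5388 0.2502] F [-0.2  0.  -0.3] shift [0.2 0.1 0.2] rot [-0. -0. -0.]
top
 change [247 141  33  33] 850 mean d 22.0
 change [314 148  33  33] 864 mean d 22.0
scene
 change [319 211  32  29] 748 mean d 58.0
 change [276 246  35  33] 927 mean d 55.0
before 245 [0.2713 0.275  0.2795]
after 255 [0.2707 0.275  0.2783]
```

Run:
```python
from h import *
from bench import vision
a=dict(np.load('top.npz'));c=np.mean([vision.camera('top')['color'].astype(float) for _ in range(4)],0)
D=cv2.GaussianBlur(c-a['color'],(5,5),0)[160:232,62:165];d=abs(D).max(2)
for t in (2.5,4):
    k,l,s,_=cv2.connectedComponentsWithStats((d>t).astype(np.uint8))
    for q in s[1:]:
        if q[4]>15: print(t,q[:2]+[62,160],q[2:]);
        
print('\n'.join(''.join('%2d'%min(99,v) for v in r[::3]) for r in d[::3]))
w=dict(camera_matrix=a['camera_matrix'],extrinsics=a['extrinsics'])
for uv in [(122,191),(137,191),(122,221),(137,221)]:print(uv,[ray(w,uv,z).round(3).tolist() for z in (.03,.1)])
```

```text
2.5 [ 98 194] [ 28  28 630]
2.5 [137 200] [ 8 19 74]
2.5 [ 93 202] [ 4  9 24]
4 [111 198] [14 23 93]
 0 0 0 0 0 0 1 0 0 0 0 0 0 0 0 0 0 0 0 0 0 0 0 0 0 0 0 0 0 0 0 0 0 0 0
 0 0 0 0 0 0 0 0 0 0 0 0 0 0 0 0 0 0 0 0 0 1 0 0 0 1 1 0 0 0 0 0 0 0 0
 1 0 0 0 0 1 1 0 0 0 0 0 0 0 0 0 0 0 0 0 0 0 0 0 0 0 0 0 1 1 0 0 0 0 0
 0 0 0 0 0 0 0 0 0 0 0 0 0 1 0 1 0 0 1 0 0 0 0 0 0 1 0 0 0 0 0 1 0 0 0
 0 0 0 0 0 0 0 0 0 0 0 0 0 1 0 0 0 0 0 0 0 1 0 0 0 0 0 0 0 0 0 0 1 0 0
 0 0 0 0 0 0 0 0 0 0 0 0 0 0 1 0 0 0 0 0 1 0 0 0 0 1 0 0 0 1 0 0 0 0 0
 0 0 0 0 0 0 0 0 0 0 0 0 0 0 0 0 1 0 0 0 0 0 0 0 0 0 0 0 0 0 0 1 0 0 0
 0 0 0 0 0 0 0 0 0 0 0 0 0 0 0 0 0 0 0 0 0 0 0 0 0 1 0 0 0 1 0 0 0 0 0
 0 0 0 0 0 0 0 0 0 0 0 0 1 0 0 0 0 0 0 0 0 0 0 0 0 0 0 0 0 0 0 0 0 0 0
 0 0 0 0 0 0 0 0 0 0 0 0 0 0 0 0 0 0 0 0 0 0 0 0 0 0 0 0 1 0 0 1 0 0 0
 0 0 0 0 0 0 0 1 0 0 1 0 0 0 0 0 0 0 0 0 0 0 0 0 0 0 0 0 0 0 0 0 0 0 0
 1 1 0 0 1 0 0 0 0 0 0 0 0 0 0 1 1 1 0 0 0 0 0 0 0 0 0 0 0 0 0 0 0 0 0
 0 0 0 0 0 0 0 0 0 1 0 0 0 2 2 3 3 3 2 1 0 0 0 0 0 0 1 0 0 0 0 0 0 0 0
 1 1 0 0 0 0 0 0 0 0 0 0 2 3 2 3 3 3 3 3 2 0 0 0 0 0 2 0 0 0 0 0 1 0 0
 0 0 
[... 220 characters left out ...]
 0 0 0 0 0 2 2 2 3 3 2 2 2 3 6 1 0 1 0 2 3 1 0 0 0 0 0 0 0
 0 0 0 0 0 0 0 0 0 0 0 1 2 2 3 2 2 3 2 5 6 0 0 0 0 1 2 1 0 0 1 0 0 0 0
 0 0 0 1 1 0 0 0 1 0 0 0 1 2 3 3 2 2 4 5 2 0 0 0 0 0 2 3 0 0 0 0 0 0 0
 0 0 0 0 0 0 0 0 0 0 0 0 1 1 4 3 3 5 4 1 0 0 0 0 0 0 0 0 0 0 0 0 0 0 0
 0 0 0 0 0 0 0 0 0 0 0 0 0 0 1 0 0 0 0 0 0 0 0 0 0 0 0 1 0 0 0 0 0 0 0
 0 0 0 0 0 0 0 0 0 0 0 0 0 0 0 0 0 0 0 0 1 0 0 0 0 0 0 0 0 0 1 0 0 0 0
 1 0 0 0 0 0 0 1 0 0 0 0 0 0 0 0 0 0 0 0 0 1 0 0 0 0 0 0 0 0 0 0 0 0 0
(122, 191) [[0.61, 0.412, 0.03], [0.592, 0.388, 0.1]]
(137, 191) [[0.609, 0.364, 0.03], [0.592, 0.342, 0.1]]
(122, 221) [[0.513, 0.407, 0.03], [0.5, 0.383, 0.1]]
(137, 221) [[0.512, 0.36, 0.03], [0.499, 0.338, 0.1]]
```

```bash
python3 -c "
from bench import ctrl
print(ctrl.hand_in())"
```

```text
the job is handed in; nothing more can be done
None
```

I posted both flat tins through the flap one at a time and handed the job in at about 22 s. The flap measured shut after the second tin, and no other goods had moved in the before-and-after images. How each tin lies in the box was judged only faintly through the lid, and the hand-in returned no verdict.

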